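# Pack the microscope accessories into their foam nests

## Task

Pack the microscope's accessories: stand the eyepiece, the lamp lens and the slide box each in the foam nest whose pocket fits it, and in the canister nest the one canister that is full (lift them to feel which one is heavy). Everything must sit flat on the floor of its pocket, upright as it stands now; leave the two empty canisters standing upright on the bench, and do not drop anything.

Things in the scene. Friction and masses are not known exactly. Their poses are not given: they have to be found in the camera images.
- eyepiece: eyepiece standing upright on its wide end: black ribbed head 32 mm in diameter and 22 mm high, above it a bare steel barrel 23 mm in diameter and 32 mm high (54 mm in all). About 90 g. It stands on the bench in the row nearer the robot. Origin at the centre of the underside, z up.
- lamp_lens: lamp lens in its mount: black drum 56 mm in diameter and 36 mm high with straight sides and a round glass in its top (the glass stands 3 mm proud). About 160 g. It stands on the bench in the row nearer the robot. Origin at the centre of the underside, z up.
- slide_box: closed box for glass slides, grey with a black lid that bears a small white label: 84 mm long (its x), 32 mm wide (its y), 32 mm high (z, up). About 120 g. It lies flat on the bench in the row nearer the robot, long side within 0.5 rad of world x. Origin at the centre of the underside. Either end may point either way in its nest.
- canister_1: one of three outwardly identical closed plastic canisters, white with a black ribbed screw cap that has a white disc in the middle: an upright plain cylinder 42 mm in diameter and 58 mm high, sides straight, standing on the bench in the row nearer the robot. One of the three holds a microscope objective and weighs about 300 g; the other two are empty, about 60 g each; which is which is only felt by lifting. Origin at the centre of the underside, z up.
- canister_2: one of three outwardly identical closed plastic canisters, white with a black ribbed screw cap that has a white disc in the middle: an upright plain cylinder 42 mm in diameter and 58 mm high, sides straight, standing on the bench in the row nearer the robot. One of the three holds a microscope objective and weighs about 300 g; the other two are empty, about 60 g each; which is which is only felt by lifting. Origin at the centre of the underside, z up.
- canister_3: one of three outwardly identical closed plastic canisters, white with a black ribbed screw cap that has a white disc in the middle: an upright plain cylinder 42 mm in diameter and 58 mm high, sides straight, standing on the bench in the row nearer the robot. One of the three holds a microscope objective and weighs about 300 g; the other two are empty, about 60 g each; which is which is only felt by lifting. Origin at the centre of the underside, z up.
- eyepiece_nest: fixed block of dark foam 16 mm high in the row farther from the robot, 76 mm square, with the smallest round pocket, 48 mm in diameter and 8 mm deep (pale floor 8 mm above the bench), 8 mm wider than its thing on every side. Origin at the centre of the block's underside, under the pocket's centre; z up. It takes the eyepiece, black head down.
- canister_nest: fixed block of dark foam 16 mm high in the row farther from the robot, 86 mm square, with the middle-sized round pocket, 58 mm in diameter and 8 mm deep (pale floor 8 mm above the bench), 8 mm wider than its thing on every side. Origin at the centre of the block's underside, under the pocket's centre; z up. It takes the full canister.
- lens_nest: fixed block of dark foam 16 mm high in the row farther from the robot, 100 mm square, with the largest round pocket, 72 mm in diameter and 8 mm deep (pale floor 8 mm above the bench), 8 mm wider than its thing on every side. Origin at the centre of the block's underside, under the pocket's centre; z up. It takes the lamp lens, glass up.
- box_nest: fixed block of dark foam 16 mm high in the row farther from the robot, 128 mm (its x) by 76 mm (its y), with a rectangular pocket 100 mm (x) by 48 mm (y) and 8 mm deep (pale floor 8 mm above the bench), 8 mm wider than its thing on every side. Origin at the centre of the block's underside, under the pocket's centre; z up. It takes the slide box, long side along x.
Things that resemble listed ones, but are neither listed nor needed, are in the scene too. What is shaped like the canister_3 but red is not meant.

How it is judged:
At the end, for the whole second after the job is handed in: Eyepiece, lens, box and full canister stand in their own nest: within 12 mm of its centre, within 3.5 mm of the pocket floor, tilt below 0.12 rad, box within 0.26 rad of its pocket. The empty canisters stand upright on the bench. All at rest. (The full one loads its nest with over 1.6 N.) (horizontal distance between eyepiece and eyepiece_nest below 0.012 m and z of eyepiece in the frame of eyepiece_nest between 0.004 and 0.0115 m and angle between each of eyepiece, lamp_lens, slide_box, canister_1, canister_2, canister_3's own z axis and vertical below 0.12 rad and horizontal distance between lamp_lens and lens_nest below 0.012 m and z of lamp_lens in the frame of lens_nest between 0.004 and 0.0115 m and horizontal distance between slide_box and box_nest below 0.012 m and z of slide_box in the frame of box_nest between 0.004 and 0.0115 m and angle between the x axis of slide_box and the x axis of box_nest, either way round below 0.26 rad and ((horizontal distance between canister_1 and canister_nest below 0.012 m and z of canister_1 in the frame of canister_nest between 0.004 and 0.0115 m) or height (world z) of canister_1 between -0.01 and 0.004 m) and ((horizontal distance between canister_2 and canister_nest below 0.012 m and z of canister_2 in the frame of canister_nest between 0.004 and 0.0115 m) or height (world z) of canister_2 between -0.01 and 0.004 m) and ((horizontal distance between canister_3 and canister_nest below 0.012 m and z of canister_3 in the frame of canister_nest between 0.004 and 0.0115 m) or height (world z) of canister_3 between -0.01 and 0.004 m) and contact force between canister_nest and anything else above 1.6 N and linear speed of each of eyepiece, lamp_lens, slide_box, canister_1, canister_2, canister_3 below 0.02 m/s); the robot touches nothing.
It fails at once if a thing is dropped (falls free faster than 0.7 m/s, about 25 mm) ((linear speed of eyepiece above 0.7 m/s and contact force between eyepiece and the fingers below 0.01 N) or (linear speed of lamp_lens above 0.7 m/s and contact force between lamp_lens and the fingers below 0.01 N) or (linear speed of slide_box above 0.7 m/s and contact force between slide_box and the fingers below 0.01 N) or (linear speed of canister_1 above 0.7 m/s and contact force between canister_1 and the fingers below 0.01 N) or (linear speed of canister_2 above 0.7 m/s and contact force between canister_2 and the fingers below 0.01 N) or (linear speed of canister_3 above 0.7 m/s and contact force between canister_3 and the fingers below 0.01 N)).
It also fails if it takes over 144 s, if anything falls off the work surface, if the arm or the gripper's body presses on something with over 40 N, if the wrist force passes 120 N, or if a joint passes its speed limit or range.

## Robot

A 6-joint arm with a two-finger parallel gripper is mounted at the origin on the work surface. World frame = base frame: x ahead of the robot, y to its left, z up, the work surface at z = 0. Lengths are in m, angles in rad, forces in N, time in s.
With the tool pointing down it reaches from about 0.25 to 0.775 m from the base axis. Payload 4 kg.
Tool frame: the origin (TCP) lies on the centre line of the jaws, within the pads' length; the fingertips stand 17 mm ahead of it and the grasp point (between the pads) lies 2 mm behind it; z points along the fingers, y is the line along which they close (so a half turn about z gives the same grasp; the last joint's range is limited). The gripper opens to 94 mm and grips with 3 to 60 N. Pads are 16 mm wide; open, the fingers measure 119 mm over their backs; the gripper's body (75 mm by 177 mm) begins 78 mm behind the grasp point.
Start: joints at [-1.371, 0.087, 1.371, -0, 1.684, -0.103], TCP at [0.164, -0.525, 0.223] pointing down, gripper open.
Joint ranges: [-3.1, 3.1], [-0.76, 2.03], [0.27, 2.55], [-1.08, 4.22], [0.17, 2.65], [-2.57, 2.57]. Speed limits (rad/s): [2.79, 2.79, 3.14, 3.14, 3.14, 3.14].

## Interface

Orientations are given as [roll, pitch, yaw] about the fixed x, y, z axes, in that order (R = Rz(yaw) Ry(pitch) Rx(roll)).
In Python, from bench import robot gives the robot as it stands.
- The arm moves only by the tool servo_tool, never from a script. Its argument "plan" is a list of rows, each a list of 7 numbers: the shift along the tool's x, y, z normalised to -1 to 1, where 1 is 0.1 m, then the turn, a rotation vector about the tool's x, y, z normalised to -1 to 1, where 1 is pi/2 rad, then the finger opening in mm, from 0 to 94. In form: [[x, y, z, ax, ay, az, gripper], ...]. A call has 1 to 12 rows; each row is the pose to reach, as a shift and turn from the pose commanded when the call began, along the tool's axes at that moment; what a row does not reach only later rows make up. A row lasts 1/12 s, in which the tool goes at most 41.7 mm and 7.16 degrees, less where a joint would pass 70% of its speed; a pose out of reach is approached as far as the arm can. A call with a number of a shift or a turn outside -1 to 1 is refused whole. A call with a gripper value outside its range is refused whole. The fingers move at their own pace and stop on an object; the grip force is fixed at half the most. Time passes only in rows, so rows that repeat a pose let the fingers close. It gives the time, the measured TCP pose, the force, the opening and the grip force at its end, in the units of the state.
- robot.get_obs(): the state, without advancing time (a new reading comes with each control period).
- robot.snapshot(name): name is "scene" or "top" or "wrist"; returns the picture (480x640x3 uint8, red, green, blue); there is no depth.
- robot.camera_params(name): a dict with "camera_matrix" (3x3 intrinsics, pixels), "rvec" (rotation vector, rad) and "tvec" (3), from world to camera coordinates, as OpenCV has them; the wrist camera has in their place "tool_from_camera" (4x4, takes a point from camera to tool coordinates, whose origin is the TCP and whose axes are the flange's). Camera axes: x right, y down, z forward; pixel columns grow to the right and rows downward; lengths in m; the calibration is good to about 2 mm. A picture is of the moment at which its call begins: read the wrist's pose just before it. camera_params takes no time and is no camera call.
- robot.close_job(): hands the job in; it is judged then, once.
Trained networks look in the newest picture that a camera, given by its name, has taken for a name from the list of things; names that differ only in an ending like _2 or _b are one class to them, and where a whole thing is asked for, a point or a joint stands for the part that bears it (a point fixed in the world has none). Each returns a list of dicts, best first, with "conf" (0 to 1); they miss things now and then, are a little off and sometimes report something else, mostly with a low value. They report only what shows in the picture. A call takes as long as a camera call. They do not tell look-alikes from the thing itself.
- robot.find_in(thing, camera): "extent" ([centre column, centre row, width, height] in pixels, round what is visible of it).
The state is a dict: "time": time; "joint_positions": joint angles; "qvel": joint speeds; "joint_torque": joint torques, N m; "tool_pos": TCP position; "ee_rot": TCP orientation; "wrist_force": force on the tool from outside, world axes, zero at the start; "wrist_torque": the same for the moment, N m; "width": finger opening in m; "finger_force": force on a finger pad.
Only numpy, scipy, OpenCV 4.12 (cv2) and the standard library are available. Lean on these libraries where they do the work, as an engineer would, in place of code of your own. Each camera call takes 0.05 s, during which the arm holds its last target. There are 200 camera calls.

## Working session

There is one attempt and no reset: what is moved stays moved. The work goes in short steps, Python scripts to look and compute and a tool call to move; the robot and the scene stay as the last step left them, time stands still between calls to the robot, and variables do not carry over. Pictures are saved under pics/ and viewed, at most 14 in all, crops included, and the job is handed in when it is done.

Besides the shell and the picture viewer there is one more tool, called after "Call:" as name(argument=value, ...) on one line, values as JSON. servo_tool: Moves the arm, as the interface text tells. Scaled input: -1 to 1 covers 0.1 m each way for a shift and pi/2 rad each way for a turn. Its arguments: {"type":"object","properties":{"plan":{"type":"array","items":{"type":"array","items":{"type":"number"}}}},"required":["plan"]}

```bash
mkdir -p pics
cat > h.py <<'E'
import numpy as np,cv2
from bench import robot
from scipy.spatial.transform import Rotation as R
def cam(name):
    p=robot.camera_params(name);K=np.array(p["camera_matrix"],float)
    if name=="wrist":
        o=robot.get_obs();T=np.eye(4);T[:3,:3]=R.from_euler('xyz',o["ee_rot"]).as_matrix();T[:3,3]=o["tool_pos"]
        M=np.linalg.inv(T@np.array(p["tool_from_camera"]))
    else:
        M=np.eye(4);M[:3,:3]=cv2.Rodrigues(np.array(p["rvec"],float))[0];M[:3,3]=np.ravel(p["tvec"])
    return K,M
def topix(P,K,M):
    c=M[:3,:3]@np.array(P,float)+M[:3,3];q=K@c;return q[:2]/q[2]
def ray(uv,z,K,M):
    d=M[:3,:3].T@np.linalg.inv(K)@np.array([uv[0],uv[1],1.]);C=-M[:3,:3].T@M[:3,3]
    return C+d*(z-C[2])/d[2]
def snap(name,f=None):
    K,M=cam(name);im=robot.snapshot(name)
    if f: cv2.imwrite("pics/"+f,im[:,:,::-1])
    return im,K,M
E
python3 - <<'E'
from h import *
o=robot.get_obs();print({k:np.round(v,3) for k,v in o.items()})
im,K,M=snap("top","top1.png");print(K,-M[:3,:3].T@M[:3,3])
print(robot.camera_params("wrist"))
Z=dict(eyepiece=.027,lamp_lens=.018,slide_box=.016,canister_1=.029,eyepiece_nest=.016,canister_nest=.016,lens_nest=.016,box_nest=.016)
for t,z in Z.items():
    for d in robot.find_in(t,"top"):
        print(t,round(d["conf"],2),np.round(d["extent"]),np.round(ray(d["extent"][:2],z,K,M)[:2],3))
snap("scene","scene1.png")
E
```

```text
{'time': np.float64(0.0), 'joint_positions': array([-1.371,  0.088,  1.372, -0.   ,  1.684, -0.103]), 'qvel': array([ 0.   , -0.002, -0.001, -0.001, -0.001,  0.001]), 'joint_torque': array([ 1.0000e-03, -3.4018e+01, -3.0242e+01,  7.2000e-02,  3.3000e-02,
       -0.0000e+00]), 'tool_pos': array([ 0.164, -0.524,  0.221]), 'ee_rot': array([-3.139, -0.   ,  0.303]), 'wrist_force': array([0.229, 0.885, 0.206]), 'wrist_torque': array([ 0.01 , -0.006,  0.02 ]), 'finger_force': np.float64(0.0), 'width': np.float64(0.094)}
[[514.47689648   0.         324.69514075]
 [  0.         514.47689648 231.37686757]
 [  0.           0.           1.        ]] [ 0.41777173 -0.0141855   0.97312778]
{'camera_matrix': array([[387.57402703,   0.        , 322.23394444],
       [  0.        , 387.57402703, 238.89633817],
       [  0.        ,   0.        ,   1.        ]]), 'tool_from_camera': array([[ 3.83770465e-04, -9.62461644e-01, -2.71417459e-01,
         7.90100530e-02],
       [ 9.99999892e-01,  2.97706621e-04,  3.58264425e-04,
         1.35581891e-03],
       [-2.64012993e-04, -2.71417567e-01,  9.6246165
[... 160 characters left out ...]
444 -0.32 ]
lamp_lens 0.7 [217. 230.  28.  28.] [0.462 0.206]
slide_box 0.77 [291. 227.  34.  46.] [0.466 0.067]
canister_1 0.93 [296. 298.  23.  24.] [0.335 0.057]
canister_1 0.89 [400. 279.  26.  27.] [ 0.367 -0.133]
canister_1 0.86 [429. 221.  31.  24.] [ 0.472 -0.187]
canister_1 0.79 [147. 232.  37.  27.] [0.457 0.332]
canister_1 0.66 [442. 320.  29.  29.] [ 0.292 -0.208]
canister_1 0.59 [364. 225.  24.  19.] [ 0.467 -0.069]
canister_1 0.58 [343. 270.  30.  26.] [ 0.384 -0.029]
eyepiece_nest 0.83 [272. 141.  43.  42.] [0.627 0.102]
canister_nest 0.67 [483. 141.  66.  60.] [ 0.622 -0.292]
lens_nest 0.72 [170. 150.  64.  70.] [0.612 0.295]
box_nest 0.7 [373. 151.  52.  70.] [ 0.606 -0.087]
```

View pics/top1.png

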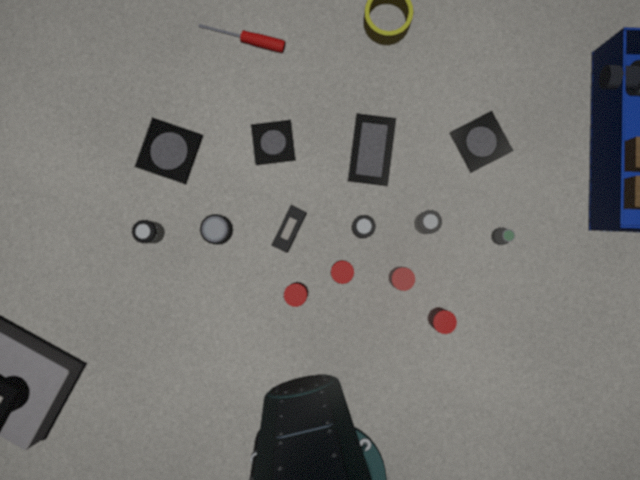

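View pics/scene1.png

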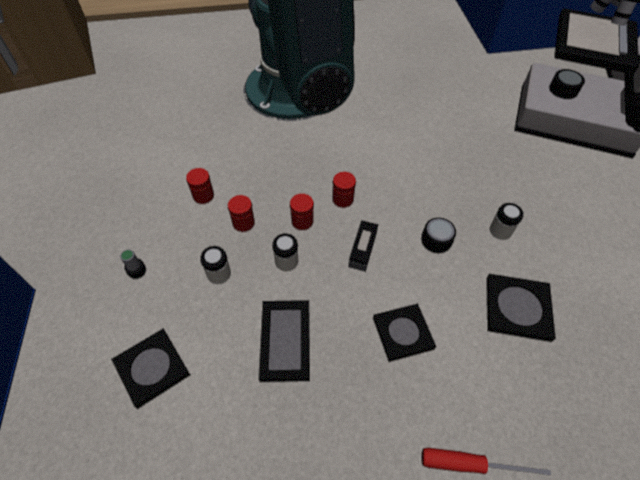

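Candidates in the top view: canisters are white-rimmed at (145,231), (364,226) and (430,221). The red look-alikes at (296,294), (343,271), (402,278) and (443,320) are to be ignored. The eyepiece is at (502,236), lens (216,229) and box (290,228). The nests are eyepiece (272,141), canister (482,141), lens (169,150) and box (372,150). Next I'll move over the row for wrist looks.

Call:
servo_tool(plan=[[1,-1,0,0,0,0.193,94],[1,-1,0,0,0,0.193,94],[1,-1,0,0,0,0.193,94],[1,-1,0,0,0,0.193,94],[1,-1,0,0,0,0.193,94]])

```text
time: 0.92
tool_pos: [0.2312, -0.397, 0.2232]
ee_rot: [3.141, -0.001, 0.004]
wrist_force: [-0.0, -0.6, 0.1]
width: 0.094
finger_force: 0.0
```

Call:
servo_tool(plan=[[1,-1,0,0,0,0,94],[1,-1,0,0,0,0,94],[1,-1,0,0,0,0,94],[1,-1,0,0,0,0,94],[1,-1,0,0,0,0,94]])

```text
time: 1.33
tool_pos: [0.3316, -0.2984, 0.2227]
ee_rot: [3.141, -0.001, 0.004]
wrist_force: [-0.4, -0.1, 0.3]
width: 0.0938
finger_force: 0.0
```

Call:
servo_tool(plan=[[1,-1,0,0,0,0,94],[1,-1,0,0,0,0,94],[1,-1,0,0,0,0,94],[1,-1,0,0,0,0,94],[1,-1,0,0,0,0,94]])

```text
time: 1.75
tool_pos: [0.4313, -0.1991, 0.2222]
ee_rot: [-3.141, -0.0, 0.003]
wrist_force: [-0.1, -0.7, -0.4]
width: 0.094
finger_force: 0.0
```

Call:
servo_tool(plan=[[0.9,0,0,0,0,0,94],[0.9,0,0,0,0,0,94],[0.9,0,0,0,0,0,94],[0.9,0,0,0,0,0,94],[0.9,0,0,0,0,0,94]])

```text
time: 2.17
tool_pos: [0.5187, -0.2016, 0.2219]
ee_rot: [3.141, 0.002, -0.002]
wrist_force: [-1.1, 0.0, -0.3]
width: 0.0942
finger_force: 0.0
```

```bash
cat > survey.py <<'E'
from h import *
import sys
im,K,M=snap("wrist",sys.argv[1]);o=robot.get_obs();print(o["time"],np.round(o["tool_pos"],4),np.round(o["ee_rot"],3))
Z=dict(eyepiece=.027,lamp_lens=.018,slide_box=.016,canister_1=.029,eyepiece_nest=.012,canister_nest=.012,lens_nest=.012,box_nest=.012)
for t,z in Z.items():
    for d in robot.find_in(t,"wrist"):
        print(t,round(d["conf"],2),np.round(d["extent"]),np.round(ray(d["extent"][:2],z,K,M)[:2],3))
E
python3 survey.py w1.png
```

```text
2.2167 [ 0.5185 -0.2014  0.2226] [ 3.141e+00  1.000e-03 -2.000e-03]
eyepiece 0.96 [444. 282.  41.  32.] [ 0.452 -0.324]
slide_box 0.68 [ 51. 272.  76.  91.] [0.459 0.071]
canister_1 0.93 [328. 442.  46.  28.] [ 0.261 -0.209]
canister_1 0.8 [181. 275.  68.  59.] [ 0.461 -0.065]
canister_1 0.74 [255. 354.  44.  54.] [ 0.373 -0.133]
canister_1 0.71 [145. 345.  47.  52.] [ 0.384 -0.02 ]
canister_1 0.56 [302. 268.  48.  57.] [ 0.469 -0.183]
eyepiece_nest 0.87 [26. 92. 51. 98.] [0.631 0.063]
eyepiece_nest 0.18 [181. 275.  64.  60.] [ 0.455 -0.058]
canister_nest 0.76 [420.  97. 125. 136.] [ 0.626 -0.292]
canister_nest 0.2 [444. 281.  40.  34.] [ 0.447 -0.329]
box_nest 0.85 [198. 111.  91. 160.] [ 0.614 -0.09 ]
```

View pics/w1.png

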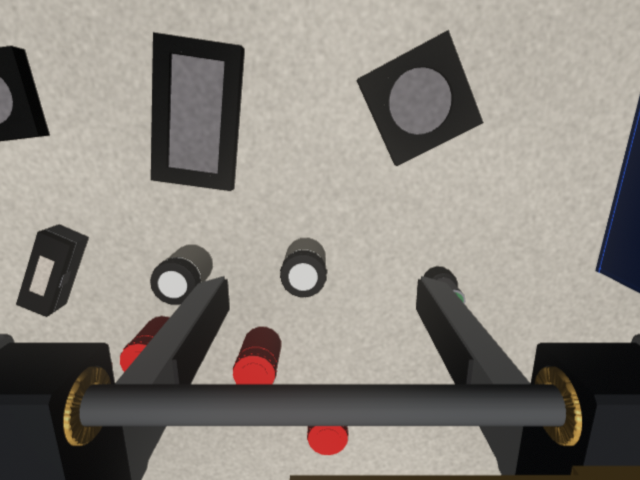

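The wrist view shows canister discs at (172,284) and (303,273), the canister-nest pocket at (420,101), the box pocket with corners (171,54), (224,62), (217,173) and (169,167), and the eyepiece half hidden by a finger at about (441,283). One second look from y=+0.2 will cover the rest.

Run:
```python
from h import *
K,M=cam("wrist")
for n,uv,z in [("can_a",(172,284),.058),("can_b",(303,273),.058),("cannest",(420,101),.011)]: print(n,np.round(ray(uv,z,K,M),4))
c=[ray(p,.010,K,M)[:2] for p in [(171,54),(224,62),(217,173),(169,167)]]
print("boxpocket",np.mean(c,0),c)
```

```text
can_a [ 0.4643 -0.0653  0.058 ]
can_b [ 0.4748 -0.1842  0.058 ]
cannest [ 0.624  -0.2907  0.011 ]
boxpocket [ 0.61094007 -0.08432603] [array([ 0.66342261, -0.0675335 ]), array([ 0.65689006, -0.11403636]), array([ 0.55887447, -0.10057382]), array([ 0.56457312, -0.05516043])]
```

Call:
servo_tool(plan=[[0,-1,0,0,0,0,60],[0,-1,0,0,0,0,60],[0,-1,0,0,0,0,60],[0,-1,0,0,0,0,60]])

```text
time: 2.95
tool_pos: [0.5196, -0.0964, 0.223]
ee_rot: [-3.14, -0.001, 0.005]
wrist_force: [-1.1, 0.2, 0.5]
width: 0.0707
finger_force: 0.0
```

Call:
servo_tool(plan=[[0,-1,0,0,0,0,60],[0,-1,0,0,0,0,60],[0,-1,0,0,0,0,60],[0,-1,0,0,0,0,60]])

```text
time: 3.28
tool_pos: [0.5197, 0.0026, 0.2227]
ee_rot: [-3.141, -0.001, 0.004]
wrist_force: [0.6, 0.1, 0.0]
width: 0.06
finger_force: 0.0
```

Call:
servo_tool(plan=[[0,-1,0,0,0,0,60],[0,-1,0,0,0,0,60],[0,-1,0,0,0,0,60],[0,-1,0,0,0,0,60]])

```text
time: 3.62
tool_pos: [0.52, 0.1017, 0.2224]
ee_rot: [-3.141, -0.0, 0.003]
wrist_force: [0.1, -0.9, 0.5]
width: 0.0599
finger_force: 0.0
```

Call:
servo_tool(plan=[[0,-1,0,0,0,0,60],[0,-1,0,0,0,0,60],[0,-1,0,0,0,0,60],[0,-1,0,0,0,0,60],[0,-1,0,0,0,0,60]])

```text
time: 4.03
tool_pos: [0.5205, 0.1986, 0.2222]
ee_rot: [3.139, 0.0, -0.001]
wrist_force: [0.2, -0.1, 0.6]
width: 0.0597
finger_force: 0.0
```

```bash
python3 survey.py w2.png
```

```text
4.0833 [0.5205 0.198  0.2223] [ 3.14e+00 -0.00e+00 -2.00e-03]
lamp_lens 0.88 [316. 271.  55.  64.] [0.463 0.203]
slide_box 0.89 [452. 271.  78.  89.] [0.462 0.065]
canister_1 0.67 [620. 350.  38.  41.] [ 0.38  -0.112]
canister_1 0.65 [186. 281.  64.  62.] [0.457 0.33 ]
canister_1 0.6 [542. 336.  70.  35.] [ 0.396 -0.028]
canister_1 0.48 [456. 356.   8.   8.] [0.373 0.057]
eyepiece_nest 0.65 [432.  97.  92.  97.] [0.628 0.097]
lens_nest 0.72 [214. 111. 131. 146.] [0.616 0.295]
box_nest 0.76 [600. 114.  75. 155.] [ 0.613 -0.058]
```

View pics/w2.png

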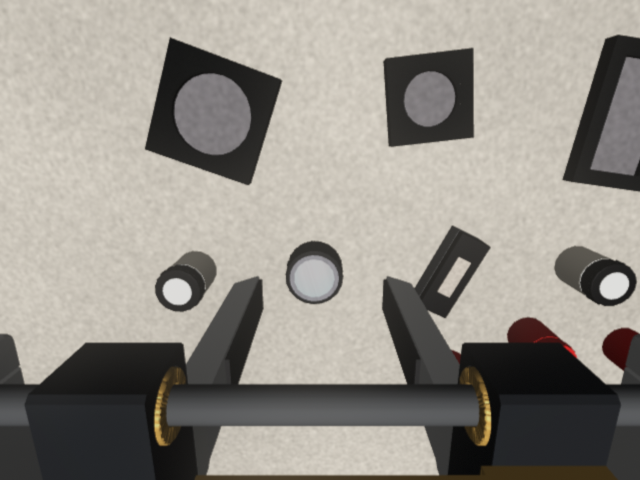

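Second view: canister disc at (177,291), lens glass at (314,279), box label at (455,277), lens pocket at (212,114), eyepiece pocket at (430,99).

Run:
```python
from h import *
K,M=cam("wrist")
for n,uv,z in [("can_c",(177,291),.058),("lens",(314,279),.038),("label",(455,277),.032),("lensnest",(212,114),.011),("epnest",(430,99),.011)]: print(n,np.round(ray(uv,z,K,M),4))
im=cv2.imread("pics/w2.png")[210:330,390:510];cv2.imwrite("pics/box.png",cv2.resize(im,None,fx=5,fy=5,interpolation=2))
```

```text
can_c [0.4583 0.3302 0.058 ]
lens [0.4619 0.2059 0.038 ]
label [0.4614 0.069  0.032 ]
lensnest [0.6134 0.2991 0.011 ]
epnest [0.6262 0.0999 0.011 ]
```

View pics/box.png

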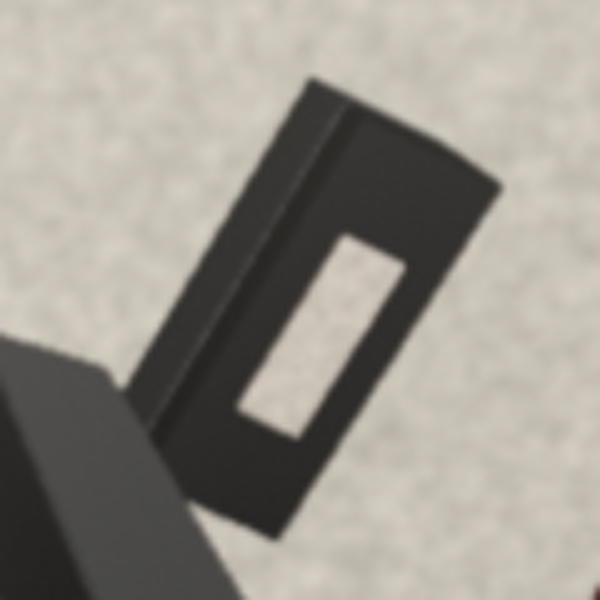

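Call:
servo_tool(plan=[[-0.58,-0.06,0.2,0,0,0,94],[-0.58,-0.06,0.5,0,0,0,94],[-0.58,-0.06,0.8,0,0,0,94],[-0.58,-0.06,1,0,0,0,94],[-0.58,-0.06,1,0,0,0,94],[-0.58,-0.06,1,0,0,0,94]])

```text
time: 4.98
tool_pos: [0.4612, 0.2059, 0.1218]
ee_rot: [3.141, 0.002, -0.0]
wrist_force: [0.2, 0.5, 0.5]
width: 0.0935
finger_force: 0.0
```

Run:
```python
from h import *
im,K,M=snap("wrist","lensclose.png");print(robot.get_obs()["tool_pos"],topix((.462,.206,.039),K,M))
# box yaw from survey 2 geometry
p=robot.camera_params("wrist");T=np.eye(4);T[:3,:3]=R.from_euler('xyz',[3.14,0,-.002]).as_matrix();T[:3,3]=[.5205,.198,.2223]
M2=np.linalg.inv(T@p["tool_from_camera"])
a,b=[ray(np.array(q)/5+[390,210],.032,K,M2)[:2] for q in [(500,187),(275,540)]]
print("boxyaw",np.arctan2(*(a-b)[::-1]),a-b,np.linalg.norm(a-b))
print("label",np.mean([ray(np.array(q)/5+[390,210],.032,K,M2)[:2] for q in [(345,235),(405,265),(298,440),(237,408)]],0))
```

```text
[0.46249199 0.20623669 0.12350831] [319.8406901  252.55677898]
boxyaw -0.45951082276217153 [ 0.07393765 -0.03658728] 0.08249487827427365
label [0.46116576 0.06807653]
```

View pics/lensclose.png

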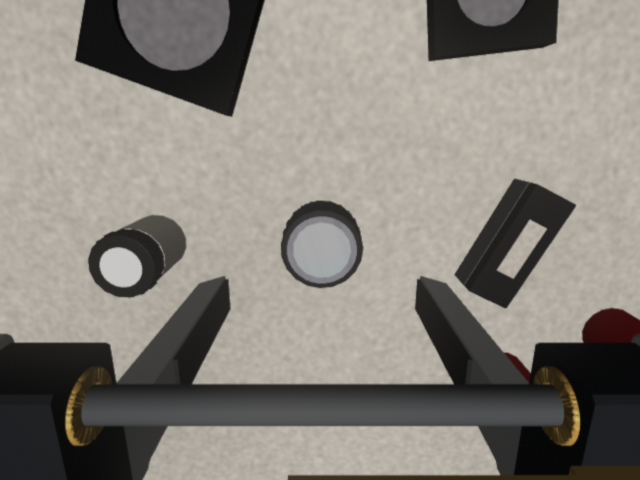

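The lens glass is at (322,249) against a predicted (320,252), about 2 mm off and well centred between the fingers. Descend and grip.

Call:
servo_tool(plan=[[0.02,0,0.3,0,0,0,94],[0.02,0,0.6,0,0,0,94],[0.02,0,0.85,0,0,0,94],[0.02,0,0.93,0,0,0,94],[0.02,0,0.93,0,0,0,94],[0.02,0,0.93,0,0,0,40],[0.02,0,0.93,0,0,0,40],[0.02,0,0.93,0,0,0,40],[0.02,0,0.93,0,0,0,40],[0.02,0,0.93,0,0,0,40],[0.02,0,0.93,0,0,0,40],[0.02,0,0.93,0,0,0,40]])

```text
time: 6.03
tool_pos: [0.4642, 0.2063, 0.0301]
ee_rot: [-3.141, -0.001, -0.0]
wrist_force: [0.0, -0.7, 2.2]
width: 0.0554
finger_force: 30.0
```

Call:
servo_tool(plan=[[0,0,0,0,0,0,40],[0,0,0,0,0,0,40],[0,0,-0.1,0,0,0,40],[0,0,-0.3,0,0,0,40],[0,0,-0.5,0,0,0,40],[0,0,-0.7,0,0,0,40],[0,0,-0.7,0,0,0,40]])

```text
time: 6.62
tool_pos: [0.4664, 0.207, 0.104]
ee_rot: [-3.139, -0.008, -0.0]
wrist_force: [0.5, -0.2, -0.5]
width: 0.0558
finger_force: 30.0
```

Run:
```python
from h import *
K,M=cam("top");Kw=np.array(robot.camera_params("wrist")["camera_matrix"])
def Mw(p,r):
    T=np.eye(4);T[:3,:3]=R.from_euler('xyz',r).as_matrix();T[:3,3]=p
    return np.linalg.inv(T@robot.camera_params("wrist")["tool_from_camera"])
W1=Mw([.5185,-.2014,.2226],[3.141,.001,-.002]);W2=Mw([.5205,.198,.2223],[3.14,0,-.002])
for f,K_,M_,seeds in [("top1",K,M,dict(lens=(169,150),ep=(272,141),box=(372,150),can=(482,141))),("w1",Kw,W1,dict(box=(195,110),can=(420,101))),("w2",Kw,W2,dict(lens=(212,114),ep=(430,99)))]:
    im=cv2.GaussianBlur(cv2.imread(f"pics/{f}.png"),(5,5),0)
    for n,s in seeds.items():
        m=np.zeros((482,642),np.uint8)
        cv2.floodFill(im.copy(),m,s,0,(22,)*3,(22,)*3,cv2.FLOODFILL_MASK_ONLY|cv2.FLOODFILL_FIXED_RANGE|(255<<8))
        c=max(cv2.findContours(m[1:-1,1:-1],0,2)[0],key=cv2.contourArea);r=cv2.minAreaRect(c)
        print(f,n,np.round(r[0],1),np.round(r[1],1),np.round(r[2],1),np.round(ray(r[0],.011,K_,M_)[:2],4))
```

```text
top1 lens [168.5 150.5] [35. 35.] 90.0 [0.6126 0.2989]
top1 ep [272.5 142. ] [22. 23.] 90.0 [0.6262 0.1014]
top1 box [371.4 149.3] [25.2 51.6] 7.1 [ 0.6099 -0.085 ]
top1 can [481.5 141.5] [29. 29.] 90.0 [ 0.6219 -0.2911]
w1 box [194.7 113.2] [ 50.4 114.2] 3.2 [ 0.6124 -0.0862]
w1 can [419.5 100.5] [65. 59.] 90.0 [ 0.6231 -0.2916]
w2 lens [212.  113.5] [79. 74.] 90.0 [0.6143 0.2971]
w2 ep [429.   98.5] [53. 48.] 90.0 [0.627 0.099]
```

Call:
servo_tool(plan=[[0.3,-0.2,0,0,0,0,40],[0.6,-0.4,0,0,0,0,40],[0.85,-0.6,0,0,0,0,40],[1,-0.8,0,0,0,0,40],[1,-0.8,0,0,0,0,40]])

```text
time: 7.03
tool_pos: [0.5654, 0.2888, 0.0969]
ee_rot: [-3.141, 0.001, 0.001]
wrist_force: [-0.7, 0.5, -0.7]
width: 0.0553
finger_force: 30.0
```

Call:
servo_tool(plan=[[0.3,-0.12,0,0,0,0,40],[0.5,-0.12,0,0,0,0,40],[0.5,-0.12,0.2,0,0,0,40],[0.5,-0.12,0.35,0,0,0,40],[0.5,-0.12,0.48,0,0,0,40],[0.5,-0.12,0.55,0,0,0,40],[0.5,-0.12,0.58,0,0,0,40],[0.5,-0.12,0.6,0,0,0,40],[0.5,-0.12,0.61,0,0,0,40],[0.5,-0.12,0.615,0,0,0,40],[0.5,-0.12,0.615,0,0,0,40]])

```text
time: 7.95
tool_pos: [0.6144, 0.2984, 0.0391]
ee_rot: [-3.141, -0.002, -0.0]
wrist_force: [-0.8, -0.5, -1.6]
width: 0.0556
finger_force: 30.0
```

Call:
servo_tool(plan=[[0,0,0.01,0,0,0,40],[0,0,0.015,0,0,0,40],[0,0,0.015,0,0,0,40]])

```text
time: 8.2
tool_pos: [0.6146, 0.2984, 0.0381]
ee_rot: [-3.141, -0.002, -0.0]
wrist_force: [-0.3, -0.6, 3.3]
width: 0.0557
finger_force: 30.0
```

Call:
servo_tool(plan=[[0,0,0,0,0,0,80],[0,0,0,0,0,0,80],[0,0,0,0,0,0,80],[0,0,0,0,0,0,80],[0,0,-0.1,0,0,0,80],[0,0,-0.4,0,0,0,80],[0,0,-0.8,0,0,0,80],[0,0,-1,0,0,0,80],[0,0,-1,0,0,0,80]])

```text
time: 8.95
tool_pos: [0.6173, 0.2995, 0.1453]
ee_rot: [-3.137, -0.013, -0.0]
wrist_force: [0.3, 0.8, 1.9]
width: 0.0803
finger_force: 0.0
```

Call:
servo_tool(plan=[[-1,1,0,0,0,0,70],[-1,1,0,0,0,0,70],[-1,1,0,0,0,0,70],[-1,1,0,0,0,0,70],[-1,1,0,0,0,0,70]])

```text
time: 9.37
tool_pos: [0.5108, 0.1958, 0.1355]
ee_rot: [3.14, 0.003, -0.002]
wrist_force: [0.9, 0.5, 0.2]
width: 0.07
finger_force: 0.0
```

Call:
servo_tool(plan=[[-0.52,1,0,0,0,0,70],[-0.52,1,0,0,0,0,70],[-0.52,1,0,0,0,0,70],[-0.52,1,0,0,0,0,70]])

```text
time: 9.7
tool_pos: [0.4603, 0.0952, 0.136]
ee_rot: [3.14, 0.001, -0.004]
wrist_force: [0.5, -0.3, -0.1]
width: 0.0699
finger_force: 0.0
```

Call:
servo_tool(plan=[[0,0.3,0,0,0,0.293,60],[0,0.3,0,0,0,0.293,60],[0,0.3,0,0,0,0.293,60],[0,0.3,0,0,0,0.293,60],[0,0.3,0,0,0,0.293,60],[0,0.3,0,0,0,0.293,60]])

```text
time: 10.2
tool_pos: [0.4625, 0.0689, 0.1363]
ee_rot: [-3.141, 0.0, -0.458]
wrist_force: [0.6, 0.2, 0.1]
width: 0.0599
finger_force: 0.0
```

Run:
```python
from h import *
im,K,M=snap("wrist","boxclose.png");print(robot.get_obs()["tool_pos"],topix((.4614,.0685,.032),K,M))
```

```text
[0.46237039 0.06882256 0.13627638] [321.89648802 246.61992585]
```

View pics/boxclose.png

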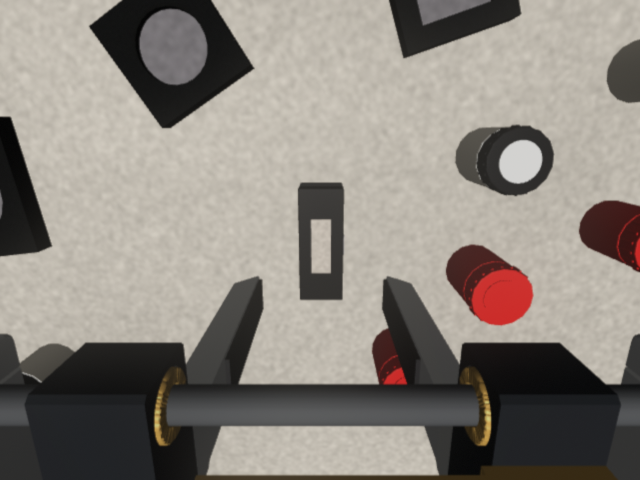

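Box label is at (321,247), aligned and centred. Descend and grip.

Call:
servo_tool(plan=[[0,0,0.3,0,0,0,60],[0,0,0.6,0,0,0,60],[0,0,0.9,0,0,0,60],[0,0,1,0,0,0,60]])

```text
time: 10.58
tool_pos: [0.4587, 0.0685, 0.032]
ee_rot: [3.138, 0.007, -0.459]
wrist_force: [-0.9, -0.3, -0.7]
width: 0.06
finger_force: 0.0
```

Call:
servo_tool(plan=[[0,0,0.07,0,0,0,60],[0,0,0.07,0,0,0,60],[0,0,0.07,0,0,0,20],[0,0,0.07,0,0,0,20],[0,0,0.07,0,0,0,20],[0,0,0.07,0,0,0,20],[0,0,0.07,0,0,0,20],[0,0,0.07,0,0,0,20],[0,0,0.07,0,0,0,20],[0,0,0.07,0,0,0,20]])

```text
time: 11.42
tool_pos: [0.4629, 0.0685, 0.0307]
ee_rot: [-3.14, -0.002, -0.461]
wrist_force: [-0.4, 1.5, 4.9]
width: 0.0319
finger_force: 30.0
```

Call:
servo_tool(plan=[[0,0,-0.05,0,0,0,20],[0,0,-0.2,0,0,0,20],[0,0,-0.4,0,0,0,20],[0,0,-0.6,0,0,0,20],[0,0,-0.8,0,0,0,20],[0,0,-0.8,0,0,0,20]])

```text
time: 11.92
tool_pos: [0.4639, 0.068, 0.1131]
ee_rot: [-3.139, -0.006, -0.461]
wrist_force: [0.7, -0.2, -0.4]
width: 0.0318
finger_force: 30.0
```

Run:
```python
from h import *
o=robot.get_obs();print(np.round(o["tool_pos"],4),o["wrist_force"],o["width"])
y=-.002-.293*np.pi/2+.002;d=np.array([.611-.4614,-.0856-.0685])
print("tool shift",d@[np.cos(y),np.sin(y)],d@[np.sin(y),-np.cos(y)],"az",(y+.13)/(np.pi/2))
```

```text
[0.4639 0.068  0.1131] [ 0.69163228 -0.19814817 -0.40744557] 0.031774704686817236
tool shift 0.20247928921567793 0.07161778716711276 az -0.2102394295922144
```

Call:
servo_tool(plan=[[0.3,0.1,0,0,0,0,20],[0.6,0.2,0,0,0,0,20],[0.9,0.3,0,0,0,0,20],[1,0.36,0,0,0,0,20]])

```text
time: 12.25
tool_pos: [0.5366, -0.0112, 0.1075]
ee_rot: [3.14, 0.001, -0.463]
wrist_force: [-0.3, -0.2, -0.8]
width: 0.0318
finger_force: 30.0
```

Call:
servo_tool(plan=[[0.3,0.1,0,0,0,-0.05,20],[0.6,0.2,0,0,0,-0.1,20],[0.9,0.3,0,0,0,-0.15,20],[1,0.356,0,0,0,-0.21,20],[1,0.356,0,0,0,-0.21,20],[1,0.356,0,0,0,-0.21,20]])

```text
time: 12.75
tool_pos: [0.6079, -0.0846, 0.1075]
ee_rot: [-3.141, 0.004, -0.134]
wrist_force: [-0.2, 0.2, -1.0]
width: 0.0318
finger_force: 30.0
```

Run:
```python
from h import *
o=robot.get_obs();print(o["time"],np.round(o["tool_pos"],4),np.round(o["ee_rot"],3),o["wrist_force"][2])
y=o["ee_rot"][2];d=np.array([.611,-.0856])-o["tool_pos"][:2]
print("tool shift",d@[np.cos(y),np.sin(y)],d@[np.sin(y),-np.cos(y)])
snap("wrist","boxhover.png")
```

```text
12.75 [ 0.6079 -0.0846  0.1075] [-3.141  0.004 -0.134] -0.9786791969782351
tool shift 0.0032341131760652004 0.000570037297516107
```

View pics/boxhover.png

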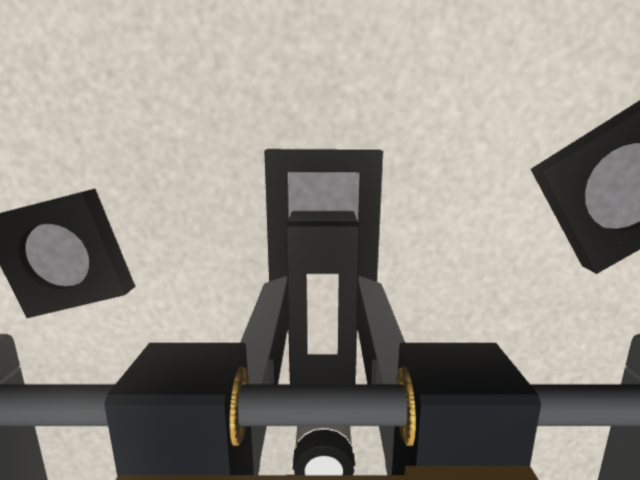

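Call:
servo_tool(plan=[[0.025,0.005,0.1,0,0,0,20],[0.025,0.005,0.3,0,0,0,20],[0.025,0.005,0.5,0,0,0,20],[0.025,0.005,0.6,0,0,0,20],[0.025,0.005,0.66,0,0,0,20],[0.025,0.005,0.69,0,0,0,20],[0.025,0.005,0.71,0,0,0,20],[0.025,0.005,0.72,0,0,0,20],[0.025,0.005,0.725,0,0,0,20],[0.025,0.005,0.73,0,0,0,20],[0.025,0.005,0.73,0,0,0,20]])

```text
time: 13.72
tool_pos: [0.6119, -0.0855, 0.0388]
ee_rot: [-3.141, -0.001, -0.131]
wrist_force: [-4.2, 1.6, 6.6]
width: 0.0316
finger_force: 30.0
```

Call:
servo_tool(plan=[[0,0,0,0,0,0,62],[0,0,0,0,0,0,62],[0,0,0,0,0,0,62],[0,0,0,0,0,0,62],[0,0,-0.1,0,0,0,62],[0,0,-0.4,0,0,0,62],[0,0,-0.7,0,0,0,62],[0,0,-1,0,0,0,62],[0,0,-1,0,0,0,62]])

```text
time: 14.47
tool_pos: [0.6157, -0.0866, 0.1455]
ee_rot: [3.14, -0.015, -0.131]
wrist_force: [0.2, 0.4, 0.9]
width: 0.0617
finger_force: 0.0
```

Call:
servo_tool(plan=[[-0.747,0,0,0,0,0,64],[-0.747,0,0,0,0,0,64],[-0.747,0,0,0,0,0,64]])

```text
time: 14.72
tool_pos: [0.5314, -0.0746, 0.1341]
ee_rot: [-3.141, 0.008, -0.131]
wrist_force: [-0.1, 0.9, -0.6]
width: 0.0637
finger_force: 0.0
```

Call:
servo_tool(plan=[[-0.747,-0.01,0,0,0,-0.083,64],[-0.747,-0.01,0,0,0,-0.083,64],[-0.747,-0.01,0,0,0,-0.083,64],[-0.747,-0.01,0,0,0,-0.083,64],[-0.747,-0.01,0,0,0,-0.083,64]])

```text
time: 15.13
tool_pos: [0.4648, -0.0655, 0.1375]
ee_rot: [3.141, -0.003, -0.001]
wrist_force: [0.7, -0.1, 0.6]
width: 0.0644
finger_force: 0.0
```

Run:
```python
from h import *
o=robot.get_obs();print(np.round(o["tool_pos"],4),np.round(o["ee_rot"],3))
im,K,M=snap("wrist","cana.png");print(topix((.4643,-.0653,.058),K,M))
hsv=cv2.cvtColor(im,cv2.COLOR_RGB2HSV);print(im[260,322])
K2,M2=cam("top");im=robot.snapshot("top")[100:260,120:520,::-1];a=cv2.resize(im,None,fx=2,fy=2,interpolation=2)
b=cv2.imread("pics/cana.png")[100:380,120:520];b=cv2.resize(b,(800,280))
cv2.imwrite("pics/c1.png",np.vstack([a,b]))
```

```text
[ 0.4648 -0.0655  0.1375] [ 3.141e+00 -3.000e-03 -1.000e-03]
[319.65535778 256.65405434]
[210 209 207]
```

View pics/c1.png

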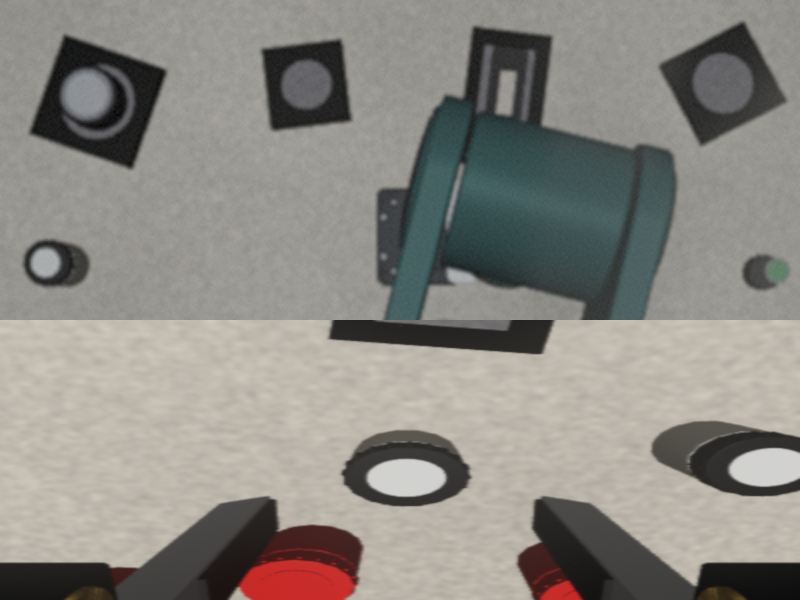

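Top half: lens and box sit in their pockets. Bottom half: the canister disc is at image pixel (323,257), where predicted. Grip and lift to feel its weight.

Call:
servo_tool(plan=[[0,0,0.3,0,0,0,64],[0,0,0.6,0,0,0,64],[0,0,0.9,0,0,0,64],[0,0,0.97,0,0,0,64],[0,0,0.97,0,0,0,64],[0,0,0.97,0,0,0,30],[0,0,0.97,0,0,0,30],[0,0,0.97,0,0,0,30],[0,0,0.97,0,0,0,30],[0,0,0.97,0,0,0,30],[0,0,0.97,0,0,0,30],[0,0,0.97,0,0,0,30]])

```text
time: 16.23
tool_pos: [0.4651, -0.0657, 0.0414]
ee_rot: [3.14, -0.004, -0.0]
wrist_force: [0.1, -0.2, 6.4]
width: 0.0415
finger_force: 30.0
```

Call:
servo_tool(plan=[[0,0,-0.05,0,0,0,30],[0,0,-0.1,0,0,0,30],[0,0,-0.15,0,0,0,30],[0,0,-0.15,0,0,0,30],[0,0,-0.15,0,0,0,30],[0,0,-0.15,0,0,0,30],[0,0,-0.15,0,0,0,30]])

```text
time: 16.82
tool_pos: [0.4632, -0.0651, 0.0541]
ee_rot: [-3.141, 0.001, -0.0]
wrist_force: [-0.5, 0.5, -0.7]
width: 0.0412
finger_force: 30.0
```

Call:
servo_tool(plan=[[0,0,0,0,0,0,30],[0,0,0,0,0,0,30],[0,0,0,0,0,0,30]])

```text
time: 17.07
tool_pos: [0.4634, -0.0652, 0.0543]
ee_rot: [3.142, 0.0, -0.0]
wrist_force: [0.2, -0.0, -1.3]
width: 0.0414
finger_force: 30.0
```

Call:
servo_tool(plan=[[0,0,0,0,0,0,30],[0,0,0,0,0,0,30]])

```text
time: 17.23
tool_pos: [0.4635, -0.0652, 0.0544]
ee_rot: [3.142, 0.0, -0.0]
wrist_force: [-0.3, 0.2, -0.4]
width: 0.0418
finger_force: 30.0
```

Call:
servo_tool(plan=[[0,0,0.05,0,0,0,30],[0,0,0.1,0,0,0,30],[0,0,0.13,0,0,0,30],[0,0,0.145,0,0,0,30],[0,0,0.15,0,0,0,30],[0,0,0.15,0,0,0,30]])

```text
time: 17.73
tool_pos: [0.4631, -0.0651, 0.0413]
ee_rot: [-3.142, 0.001, -0.0]
wrist_force: [-5.0, 0.1, 12.2]
width: 0.0416
finger_force: 30.0
```

Canister A is empty (about 0.8 N) and back on the bench. Next the canister at (0.475,-0.184).

Call:
servo_tool(plan=[[0,0,0,0,0,0,64],[0,0,0,0,0,0,64],[0,0,0,0,0,0,64],[0,0,0,0,0,0,64],[0,0,-0.1,0,0,0,64],[0,0,-0.4,0,0,0,64],[0,0,-0.7,0,0,0,64],[0,0,-0.97,0,0,0,64],[0,0,-0.97,0,0,0,64]])

```text
time: 18.48
tool_pos: [0.4673, -0.0662, 0.1436]
ee_rot: [3.138, -0.012, -0.0]
wrist_force: [0.5, -0.2, 0.9]
width: 0.0642
finger_force: 0.0
```

Call:
servo_tool(plan=[[0.115,1,0,0,0,0,64],[0.115,1,0,0,0,0,64],[0.115,1,0,0,0,0,64]])

```text
time: 18.73
tool_pos: [0.4752, -0.1686, 0.1366]
ee_rot: [3.139, -0.0, -0.002]
wrist_force: [-0.9, 0.5, -0.9]
width: 0.0638
finger_force: 0.0
```

Call:
servo_tool(plan=[[0,0.19,0,0,0,0,64],[0,0.19,0,0,0,0,64],[0,0.19,0,0,0,0,64]])

```text
time: 18.98
tool_pos: [0.4747, -0.1845, 0.1359]
ee_rot: [-3.141, 0.001, -0.002]
wrist_force: [0.3, -1.3, -0.1]
width: 0.0639
finger_force: 0.0
```

Run:
```python
from h import *
o=robot.get_obs();print(np.round(o["tool_pos"],4),np.round(o["ee_rot"],3))
im,K,M=snap("wrist");print(topix((.4748,-.1842,.058),K,M))
g=(im.min(2)>195).astype(np.uint8);n,l,s,c=cv2.connectedComponentsWithStats(g)
for i in range(1,n):
    if 400<s[i,4]<4000: print(s[i],c[i],ray(c[i],.058,K,M)[:2])
```

```text
[ 0.4747 -0.1845  0.1359] [-3.141e+00  1.000e-03 -2.000e-03]
[319.692178   255.97010428]
[ 303  244   38   36 1093] [321.48215919 261.56816102] [ 0.47094505 -0.18535673]
[ 123  258   38   35 1052] [141.47813688 275.07604563] [ 0.46170355 -0.06637762]
```

Call:
servo_tool(plan=[[-0.025,0,0.3,0,0,0,64],[-0.025,0,0.6,0,0,0,64],[-0.025,0,0.9,0,0,0,64],[-0.025,0,0.96,0,0,0,64],[-0.025,0,0.96,0,0,0,64],[-0.025,0,0.96,0,0,0,30],[-0.025,0,0.96,0,0,0,30],[-0.025,0,0.96,0,0,0,30],[-0.025,0,0.96,0,0,0,30],[-0.025,0,0.96,0,0,0,30],[-0.025,0,0.96,0,0,0,30],[-0.025,0,0.96,0,0,0,30]])

```text
time: 20.03
tool_pos: [0.4739, -0.1843, 0.0426]
ee_rot: [3.141, -0.004, -0.0]
wrist_force: [0.6, 2.5, 6.4]
width: 0.0415
finger_force: 30.0
```

Call:
servo_tool(plan=[[0,0,-0.05,0,0,0,30],[0,0,-0.1,0,0,0,30],[0,0,-0.15,0,0,0,30],[0,0,-0.15,0,0,0,30],[0,0,-0.15,0,0,0,30],[0,0,-0.15,0,0,0,30],[0,0,-0.15,0,0,0,30]])

```text
time: 20.62
tool_pos: [0.4721, -0.1841, 0.055]
ee_rot: [-3.141, 0.001, -0.0]
wrist_force: [-0.0, 0.3, -3.2]
width: 0.0417
finger_force: 30.0
```

Call:
servo_tool(plan=[[0,0,0,0,0,0,30],[0,0,0,0,0,0,30],[0,0,0,0,0,0,30]])

```text
time: 20.87
tool_pos: [0.4724, -0.1842, 0.0553]
ee_rot: [-3.142, 0.0, -0.0]
wrist_force: [-0.5, 0.3, -3.0]
width: 0.0413
finger_force: 30.0
```

Call:
servo_tool(plan=[[0,0,0,0,0,0,30],[0,0,0,0,0,0,30]])

```text
time: 21.03
tool_pos: [0.4725, -0.1842, 0.0554]
ee_rot: [3.142, 0.0, -0.0]
wrist_force: [1.1, 0.2, -3.3]
width: 0.0416
finger_force: 30.0
```

This one is full (about 3.1 N). Carry it to the canister nest.

Call:
servo_tool(plan=[[0,0,-0.2,0,0,0,30],[0,0,-0.4,0,0,0,30],[0.2,0.1,-0.5,0,0,0,30],[0.45,0.3,-0.5,0,0,0,30],[0.7,0.5,-0.5,0,0,0,30],[0.75,0.53,-0.5,0,0,0,30]])

```text
time: 21.53
tool_pos: [0.5507, -0.2404, 0.1055]
ee_rot: [3.139, -0.003, -0.002]
wrist_force: [0.5, -0.1, -3.5]
width: 0.0414
finger_force: 30.0
```

Call:
servo_tool(plan=[[0.2,0.14,0,0,0,0,30],[0.45,0.32,0,0,0,0,30],[0.7,0.5,0,0,0,0,30],[0.755,0.54,0,0,0,0,30],[0.755,0.54,0,0,0,0,30],[0.755,0.54,0,0,0,0,30]])

```text
time: 22.03
tool_pos: [0.6222, -0.2907, 0.1045]
ee_rot: [-3.14, 0.002, -0.0]
wrist_force: [-0.5, 0.5, -3.8]
width: 0.0418
finger_force: 30.0
```

Run:
```python
from h import *
o=robot.get_obs();print(np.round(o["tool_pos"],4),np.round(o["ee_rot"],3),o["wrist_force"])
im,K,M=snap("wrist","canhover.png");print(topix((.6228,-.2913,.012),K,M))
z=.058+o["tool_pos"][2]-.0426
g=(im.min(2)>195).astype(np.uint8);n,l,s,c=cv2.connectedComponentsWithStats(g)
for i in range(1,n):
    if 400<s[i,4]<5000: print(s[i],c[i],ray(c[i],z,K,M)[:2])
```

```text
[ 0.6222 -0.2907  0.1045] [-3.14e+00  2.00e-03 -0.00e+00] [-0.48546426  0.45905238 -3.75128157]
[321.1924815  248.45665267]
[ 293  306   60   54 2537] [322.22979898 332.3184864 ] [ 0.61936358 -0.29212818]
```

View pics/canhover.png

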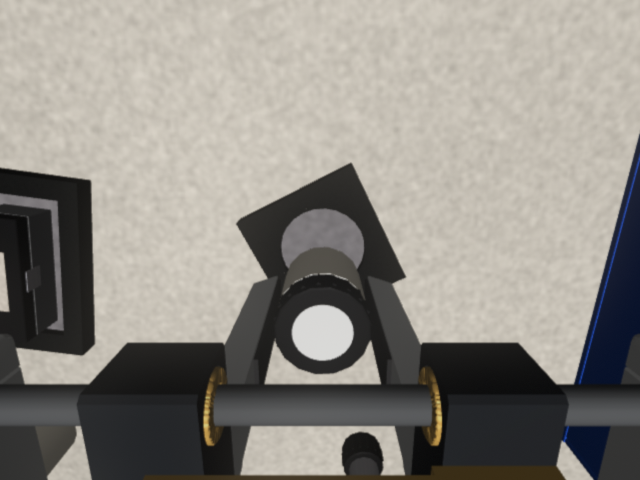

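Canister is held over its nest, disc at (322,332), pocket at (321,247), centred laterally and 2 mm short in x. Lower with +2 mm.

Call:
servo_tool(plan=[[0.02,0,0.15,0,0,0,30],[0.02,0,0.3,0,0,0,30],[0.02,0,0.42,0,0,0,30],[0.02,0,0.5,0,0,0,30],[0.02,0,0.54,0,0,0,30],[0.02,0,0.56,0,0,0,30],[0.02,0,0.57,0,0,0,30],[0.02,0,0.575,0,0,0,30],[0.02,0,0.58,0,0,0,30],[0.02,0,0.58,0,0,0,30]])

```text
time: 22.92
tool_pos: [0.6241, -0.2904, 0.0507]
ee_rot: [-3.141, 0.001, -0.0]
wrist_force: [-4.9, 2.5, 6.5]
width: 0.0414
finger_force: 30.0
```

Call:
servo_tool(plan=[[0,0,0,0,0,0,64],[0,0,0,0,0,0,64],[0,0,0,0,0,0,64],[0,0,0,0,0,0,64],[0,0,-0.1,0,0,0,64],[0,0,-0.4,0,0,0,64],[0,0,-0.7,0,0,0,64],[0,0,-1,0,0,0,64],[0,0,-1,0,0,0,64]])

```text
time: 23.67
tool_pos: [0.6284, -0.2932, 0.1573]
ee_rot: [3.134, -0.013, -0.0]
wrist_force: [0.4, -0.6, 1.3]
width: 0.0638
finger_force: 0.0
```

Call:
servo_tool(plan=[[-0.86,0.165,0,0,0,0,64],[-0.86,0.165,0,0,0,0,64],[-0.86,0.165,0,0,0,0,64]])

```text
time: 23.92
tool_pos: [0.5329, -0.3079, 0.1457]
ee_rot: [-3.14, 0.007, -0.003]
wrist_force: [0.6, -0.4, -0.7]
width: 0.064
finger_force: 0.0
```

Call:
servo_tool(plan=[[-0.86,0.165,0,0,0,0,64],[-0.86,0.165,0,0,0,0,64],[-0.86,0.165,0,0,0,0,64],[-0.86,0.165,0,0,0,0,64],[-0.86,0.165,0,0,0,0,64]])

```text
time: 24.33
tool_pos: [0.4537, -0.3246, 0.1483]
ee_rot: [3.141, -0.002, -0.001]
wrist_force: [0.7, 0.7, -0.2]
width: 0.064
finger_force: 0.0
```

Run:
```python
from h import *
o=robot.get_obs();print(np.round(o["tool_pos"],4),np.round(o["ee_rot"],3))
im,K,M=snap("wrist","ep.png");print(K@M[:3])
cv2.imwrite("pics/epc.png",cv2.resize(im[140:380,160:480,::-1],None,fx=2.5,fy=2.5,interpolation=2))
```

```text
[ 0.4537 -0.3246  0.1483] [ 3.141e+00 -2.000e-03 -1.000e-03]
[[-8.70412862e+01 -3.87910963e+02 -3.09834215e+02  1.61957585e+01]
 [-4.37584766e+02  1.51328046e-01 -1.25716491e+02  2.72215691e+02]
 [-2.69257576e-01 -1.04692909e-03 -9.63067631e-01  4.42115627e-01]]
```

View pics/epc.png

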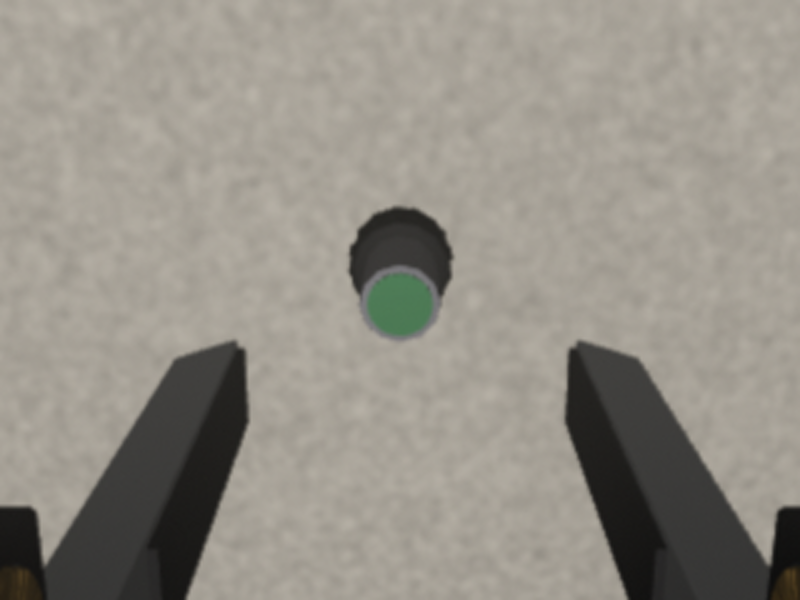

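Eyepiece top glass at image pixel (320,261), which gives x≈0.445, y≈-0.324, so shift −8 mm in x and grip the barrel.

Call:
servo_tool(plan=[[-0.085,0,0.2,0,0,0,60],[-0.085,0,0.4,0,0,0,60],[-0.085,0,0.6,0,0,0,50],[-0.085,0,0.8,0,0,0,50],[-0.085,0,0.9,0,0,0,50],[-0.085,0,0.9,0,0,0,50]])

```text
time: 24.88
tool_pos: [0.4443, -0.3226, 0.0545]
ee_rot: [-3.138, 0.004, 0.001]
wrist_force: [-0.4, 1.0, -0.5]
width: 0.05
finger_force: 0.0
```

Call:
servo_tool(plan=[[0,0,0.16,0,0,0,50],[0,0,0.16,0,0,0,50],[0,0,0.16,0,0,0,10],[0,0,0.16,0,0,0,10],[0,0,0.16,0,0,0,10],[0,0,0.16,0,0,0,10],[0,0,0.16,0,0,0,10],[0,0,0.16,0,0,0,10],[0,0,0.16,0,0,0,10],[0,0,0.16,0,0,0,10]])

```text
time: 25.72
tool_pos: [0.445, -0.3244, 0.0426]
ee_rot: [3.141, -0.002, -0.0]
wrist_force: [0.1, 2.2, 6.0]
width: 0.0223
finger_force: 30.0
```

Call:
servo_tool(plan=[[0,0,-0.05,0,0,0,10],[0,0,-0.2,0,0,0,10],[0,0,-0.4,0,0,0,10],[0,0,-0.6,0,0,0,10],[0,0,-0.8,0,0,0,10],[0,0,-0.8,0,0,0,10]])

```text
time: 26.22
tool_pos: [0.4461, -0.3261, 0.1258]
ee_rot: [3.136, -0.006, -0.001]
wrist_force: [0.5, 0.0, 0.3]
width: 0.0226
finger_force: 30.0
```

Run:
```python
from h import *
o=robot.get_obs();print(np.round(o["tool_pos"],4),np.round(o["ee_rot"],3),o["wrist_force"])
im,K,M=snap("wrist","ephold.png")
cv2.imwrite("pics/eph.png",cv2.resize(im[140:440,160:480,::-1],None,fx=1.5,fy=1.5,interpolation=2))
print(topix((o["tool_pos"][0],o["tool_pos"][1],.054+.08),K,M))
```

```text
[ 0.4461 -0.3261  0.1258] [ 3.136e+00 -6.000e-03 -1.000e-03] [0.46963698 0.03010344 0.3356401 ]
[319.22243299 318.10802124]
```

View pics/eph.png

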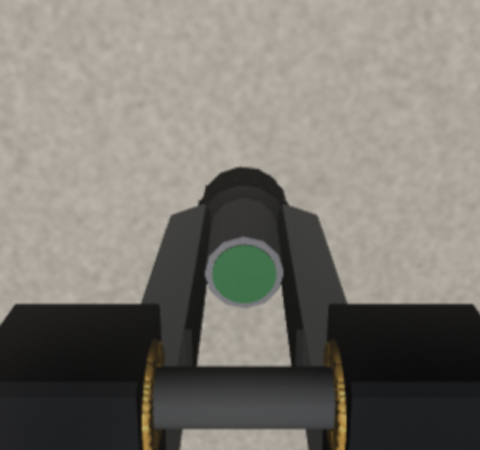

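Eyepiece is held upright, with its glass at (323,321) against an expected (319,318). Carry it to its nest.

Call:
servo_tool(plan=[[0.1,-0.25,-0.1,0,0,0,10],[0.25,-0.6,-0.2,0,0,0,10],[0.4,-0.9,-0.2,0,0,0,10],[0.455,-1,-0.2,0,0,0,10]])

```text
time: 26.6
tool_pos: [0.4906, -0.2205, 0.14]
ee_rot: [-3.139, 0.001, 0.003]
wrist_force: [-1.5, 0.9, -1.2]
width: 0.0224
finger_force: 30.0
```

Call:
servo_tool(plan=[[0.15,-0.35,0,0,0,0,10],[0.3,-0.7,0,0,0,0,10],[0.455,-1,0,0,0,0,10]])

```text
time: 26.85
tool_pos: [0.5347, -0.1226, 0.1391]
ee_rot: [-3.141, 0.004, -0.001]
wrist_force: [0.2, -0.8, -1.3]
width: 0.0224
finger_force: 30.0
```

Call:
servo_tool(plan=[[0.15,-0.35,0,0,0,0,10],[0.3,-0.7,0,0,0,0,10],[0.455,-1,0,0,0,0,10]])

```text
time: 27.1
tool_pos: [0.5804, -0.0224, 0.139]
ee_rot: [-3.141, 0.004, 0.0]
wrist_force: [0.3, -0.4, -0.2]
width: 0.0226
finger_force: 30.0
```

Call:
servo_tool(plan=[[0.15,-0.35,0,0,0,0,10],[0.3,-0.7,0,0,0,0,10],[0.455,-1,0,0,0,0,10]])

```text
time: 27.35
tool_pos: [0.626, 0.0775, 0.1387]
ee_rot: [3.141, 0.004, 0.0]
wrist_force: [0.0, 0.5, -1.6]
width: 0.0225
finger_force: 30.0
```

Call:
servo_tool(plan=[[0,-0.15,0.1,0,0,0,10],[0,-0.25,0.3,0,0,0,10],[0,-0.25,0.4,0,0,0,10],[0,-0.25,0.4,0,0,0,10],[0,-0.25,0.4,0,0,0,10]])

```text
time: 27.77
tool_pos: [0.6252, 0.0993, 0.0991]
ee_rot: [3.14, 0.005, -0.001]
wrist_force: [0.9, -0.1, -0.5]
width: 0.0224
finger_force: 30.0
```

Run:
```python
from h import *
o=robot.get_obs();print(np.round(o["tool_pos"],4),np.round(o["ee_rot"],3),o["wrist_force"])
im,K,M=snap("wrist")
print(topix((.6265,.1003,.012),K,M))
cv2.imwrite("pics/eph2.png",cv2.resize(im[120:420,160:480,::-1],None,fx=1.5,fy=1.5,interpolation=2))
```

```text
[0.6252 0.0993 0.0991] [ 3.14e+00  5.00e-03 -1.00e-03] [ 0.93153425 -0.14311013 -0.48830359]
[318.51246497 249.55963049]
```

View pics/eph2.png

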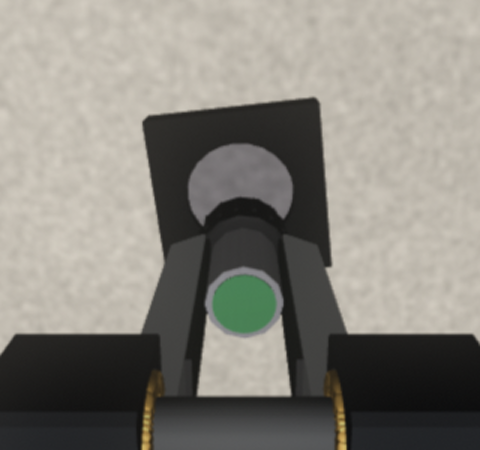

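Pocket centre is at (320,249), as predicted, so the eyepiece is aligned. Lower it.

Call:
servo_tool(plan=[[0.01,-0.01,0.12,0,0,0,10],[0.01,-0.01,0.25,0,0,0,10],[0.01,-0.01,0.37,0,0,0,10],[0.01,-0.01,0.45,0,0,0,10],[0.01,-0.01,0.49,0,0,0,10],[0.01,-0.01,0.51,0,0,0,10],[0.01,-0.01,0.52,0,0,0,10],[0.01,-0.01,0.525,0,0,0,10],[0.01,-0.01,0.53,0,0,0,10],[0.01,-0.01,0.53,0,0,0,10]])

```text
time: 28.65
tool_pos: [0.6264, 0.1015, 0.0505]
ee_rot: [3.141, 0.003, -0.0]
wrist_force: [-7.3, -1.0, 10.4]
width: 0.0226
finger_force: 30.0
```

Call:
servo_tool(plan=[[0,0,-0.005,0,0,0,60],[0,0,-0.005,0,0,0,60],[0,0,-0.005,0,0,0,60],[0,0,-0.005,0,0,0,60],[0,0,-0.005,0,0,0,60],[0,0,-0.3,0,0,0,60],[0,0,-0.6,0,0,0,60],[0,0,-1,0,0,0,60],[0,0,-1,0,0,0,60]])

```text
time: 29.4
tool_pos: [0.632, 0.1021, 0.1582]
ee_rot: [-3.141, -0.016, -0.0]
wrist_force: [0.6, 0.5, 2.0]
width: 0.0599
finger_force: 0.0
```

Call:
servo_tool(plan=[[-1,0,-0.5,0,0,0,60],[-1,0,-0.5,0,0,0,60],[-1,0,-0.5,0,0,0,60],[-1,0,-0.5,0,0,0,60]])

```text
time: 29.73
tool_pos: [0.526, 0.1023, 0.2026]
ee_rot: [-3.141, -0.005, 0.001]
wrist_force: [0.8, 0.3, 0.1]
width: 0.0601
finger_force: 0.0
```

Call:
servo_tool(plan=[[-1,0,0,0,0,0,60],[-1,0,0,0,0,0,60],[-1,0,0,0,0,0,60],[-1,0,0,0,0,0,60]])

```text
time: 30.07
tool_pos: [0.4253, 0.102, 0.1982]
ee_rot: [3.142, 0.0, 0.0]
wrist_force: [-0.5, -0.3, 0.2]
width: 0.06
finger_force: 0.0
```

Call:
servo_tool(plan=[[-1,0,0,0,0,0,60],[-1,0,0,0,0,0,60],[-1,0,0,0,0,0,60],[-1,0,0,0,0,0,60],[-1,0,0,0,0,0,60]])

```text
time: 30.48
tool_pos: [0.3288, 0.1019, 0.1989]
ee_rot: [-3.141, -0.003, -0.0]
wrist_force: [0.4, -0.5, -0.0]
width: 0.0598
finger_force: 0.0
```

Run:
```python
from h import *
im,K,M=snap("top")
for n,q in dict(ep=((.6265,.1003),.062),lens=((.6134,.2985),.047),can=((.6228,-.2913),.066),box=((.611,-.0856),.04)).items(): print(n,np.round((topix((*q[0],q[1]),K,M)-[120,100])*2,0))
im2,_,_=snap("scene")
a=cv2.resize(im[100:260,120:520,::-1],(800,320),interpolation=2);b=cv2.resize(im2[190:410,100:600,::-1],(636,280));b=np.pad(b,((0,0),(0,164),(0,0)))
cv2.imwrite("pics/fin.png",np.vstack([a,b]))
```

```text
ep [299.  72.]
lens [85. 92.]
can [741.  69.]
box [506.  91.]
```

View pics/fin.png

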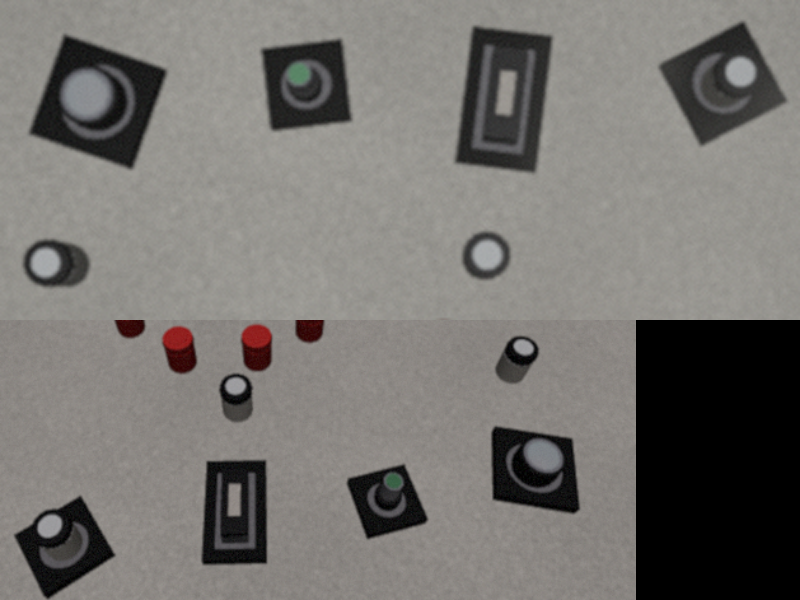

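All four stand in their pockets: tops at (87,95), (299,73), (506,92) and (740,71) in the crop, each within about 4 mm of expected. Both empty canisters stand on the bench. Handing in.

```bash
python3 -c "
from bench import robot;print(robot.close_job())"
```

```text
the job is handed in; nothing more can be done
None
```

I packed the eyepiece, lamp lens, slide box and the full canister (about 3.1 N when lifted) in their nests, left the two empty canisters upright on the bench, and handed the job in; the final pictures showed everything in place, but no verdict came back.

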